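Pack stoppered sample flasks into a triple-wall transport can

ROBOT

A 6-joint arm with a two-finger parallel gripper is mounted at the origin on a cart in front of the work surface, level with it; the furniture and walls round the work are solid. World frame = base frame: x ahead of the robot, y to its left, z up, the work surface at z = 0. Lengths are in m, angles in rad, forces in N, time in s.
With the tool pointing down it reaches from about 0.325 to 0.775 m from the base axis. Payload 5.5 kg.
Tool frame: the origin (TCP) lies between the finger pads; the fingertips stand 8 mm ahead of it and the grasp point (between the pads) lies 11 mm behind it (tcp_to_tips is the distance from the TCP to the fingertips, in m); z points along the fingers, y is the line along which they close (so a half turn about z gives the same grasp; the last joint's range is limited). The gripper opens to 88 mm and grips with 3 to 60 N. Pads are 20 mm wide; open, the fingers measure 115 mm over their backs; the gripper's body (75 mm by 178 mm) begins 61 mm behind the grasp point.
Start: joints at [1.144, 0.091, 1.231, -0, 1.82, -0.057], TCP at [0.217, 0.559, 0.2] pointing down, gripper open.
Joint ranges: [-2.87, 2.87], [-0.86, 2.18], [0.17, 2.46], [-1.51, 4.65], [0.06, 2.69], [-2.65, 2.65]. Speed limits (rad/s): [2.57, 2.57, 3.01, 3.14, 3.14, 3.14].

INTERFACE

Orientations are given as a unit quaternion [w, x, y, z].
In Python, from bench import * gives the robot as it stands. Calls block until the motion is done:
- move_to(position, orientation): joint-space move of the TCP to a pose.
- move_l(position, speed=0.15, orientation=None): straight line of the TCP; orientation=None keeps the orientation; speed is the mean speed in m/s.
- movej(angles): joint-space move.
- gripper_open() and close(): open the fingers fully, or close them until they stop; the grip force is fixed at half the most.
- hold(seconds).
- inverse_kinematics(position, orientation): joint angles nearest the present ones, or None.
- state(): the state.
- get_image(name): name is "side" or "top" or "wrist"; returns a dict with "frame" (480x640x3 uint8, blue, green, red), "depth" (480x640 float32, m along the optical axis (not along the pixel's ray), 0 where there is no reading), "camera_matrix" (3x3 intrinsics, pixels), "view" (4x4, takes a point from world to camera coordinates). Camera axes: x right, y up, looking along -z (the intrinsics and any distortion apply to the point x, -y, -z); pixel columns grow to the right and rows downward; lengths in m; the calibration is good to about 2 mm. The wrist camera is an equidistant fisheye: a pixel r from the principal point sees the ray r / f radians off the axis. A picture is of the moment at which its call begins.
A pose or a line that the arm cannot do raises IKError and nothing moves.
- job_done(): hands the job in; it is judged then, once.
The state is a dict: "time": time; "joint_pos": joint angles; "dq": joint speeds; "joint_torque": joint torques, N m; "ee_pos": TCP position; "ee_rot": TCP orientation; "ft_force": force on the tool from outside, world axes, zero at the start; "moment": the same for the moment, N m; "finger_gap": finger opening in m; "finger_force": force on a finger pad.
Only numpy, scipy, OpenCV 4.12 (cv2) and the standard library are available. Lean on these libraries where they do the work, as an engineer would, in place of code of your own. Each camera call takes 0.05 s, during which the arm holds its last target. There are 200 camera calls.

TASK

Pack the sample flasks for transport: take the lid off the smallest can, lay it aside on the bench, and nest the cans in size order: the middle can in the big one and the small can in the middle one, each fully home. Then lower every flask on the bench gently, upright, to the floor of the small can, never dropping one in, and finally put the lid back on the small can so that it sits flat. Leave the timer, the carton and the wash bottle alone.

Things in the scene. Friction and masses are not known exactly. Their poses are not given: they have to be found in the camera images.
- outer_can_center (a point): centre, half-way up, of the big grey plastic can fixed to the bench: open round can 85 mm high, outer radius 99 mm at the foot and 103 mm at the rim, wall 8 mm, floor 5 mm thick (this point is 42.5 mm above its underside); z up along its axis; it never moves in a run
- middle_can_center (a point): centre, half-way up, of the loose middle can, white plastic: 110 mm high, outer radius 83 mm at the foot, 87 mm at the rim, wall 8 mm (pinch it across the wall at the rim from above), floor 5 mm, 0.14 kg; point 55 mm above its underside, z up its axis. Home on the big can's floor, this point is 17.5 mm above the big can's centre, its rim 30 mm above the big can's rim
- inner_can_center (a point): centre, half-way up, of the loose small bare-metal can, lidded at the start: 135 mm high, outer radius 67 mm at the foot, 71 mm at the rim, wall 8 mm (pinch it at the rim when the lid is off), floor with soft rubber cushion 20 mm thick, 0.14 kg; point 67.5 mm above its underside, z up its axis. Home, this point is 17.5 mm above the middle can's centre, its rim 30 mm above that can's rim
- lid_knob (a point): lid of the small can, at the middle of its knob: metal disc, radius 74 mm, 6 mm thick, with a rubber plug of radius 55 mm, 8 mm deep, below and a round black knob 28 mm across, 30 mm high above; point 15 mm below the knob's top, 30 mm above the plug's underside, 22 mm above the disc's underside (which rests on the rim); z up; 0.12 kg. On the small can at the start
- flask_0_center (a point): a round-bodied amber glass flask with a black rubber stopper, 102 mm high, standing upright (absent in some starts): globe 44 mm across centred 23 mm above the flat foot (30 mm across), neck 20 mm across above 45 mm, stopper 22 mm across from 72 to 102 mm (grip it there from above); this point is 51 mm above the foot, on the axis; z up along the axis; 0.06 kg. All flasks are alike
- flask_1_center (a point): a round-bodied amber glass flask with a black rubber stopper, 102 mm high, standing upright (absent in some starts): globe 44 mm across centred 23 mm above the flat foot (30 mm across), neck 20 mm across above 45 mm, stopper 22 mm across from 72 to 102 mm (grip it there from above); this point is 51 mm above the foot, on the axis; z up along the axis; 0.06 kg. All flasks are alike
- flask_2_center (a point): a round-bodied amber glass flask with a black rubber stopper, 102 mm high, standing upright (absent in some starts): globe 44 mm across centred 23 mm above the flat foot (30 mm across), neck 20 mm across above 45 mm, stopper 22 mm across from 72 to 102 mm (grip it there from above); this point is 51 mm above the foot, on the axis; z up along the axis; 0.06 kg. All flasks are alike
- flask_3_center (a point): a round-bodied amber glass flask with a black rubber stopper, 102 mm high, standing upright (absent in some starts): globe 44 mm across centred 23 mm above the flat foot (30 mm across), neck 20 mm across above 45 mm, stopper 22 mm across from 72 to 102 mm (grip it there from above); this point is 51 mm above the foot, on the axis; z up along the axis; 0.06 kg. All flasks are alike
- timer: bystander: white bench timer, 63x63x21 mm, lying flat; origin at the centre of its underside
- carton: bystander: small cardboard carton, 62x81x64 mm; origin at the centre of its underside
- wash_bottle: bystander: white plastic wash bottle with a bent spout, 66x96x195 mm; origin at the centre of its underside
There are look-alikes about, which are no part of the job. Leave any purple look-alike of the part that bears flask_1_center alone.

How it is judged:
On the way, in this order (a step that is already met when the one before it is completed fails the run):
1. the middle can stands home in the big can (z of middle_can_center in the frame of outer_can_center between 0.0135 and 0.0215 m and horizontal distance between middle_can_center and outer_can_center below 0.014 m and angle between middle_can_center's own z axis and vertical below 0.06 rad), for 0.2 s.
2. the small can, its lid off, stands home in the middle can (all of step 1 and z of inner_can_center in the frame of middle_can_center between 0.0135 and 0.0215 m and horizontal distance between inner_can_center and middle_can_center below 0.014 m and angle between inner_can_center's own z axis and vertical below 0.06 rad and horizontal distance between lid_knob and inner_can_center above 0.06 m), for 0.2 s.
3. every flask stands on the floor of the small can (all of step 1 and z of inner_can_center in the frame of middle_can_center between 0.0135 and 0.0215 m and horizontal distance between inner_can_center and middle_can_center below 0.014 m and angle between inner_can_center's own z axis and vertical below 0.06 rad and horizontal distance between each of flask_0_center, flask_1_center, flask_2_center, flask_3_center and inner_can_center below 0.045 m and z of flask_0_center in the frame of inner_can_center between -0.005 and 0.011 m and angle between each of flask_0_center, flask_1_center, flask_2_center, flask_3_center's own z axis and vertical below 0.25 rad and z of flask_1_center in the frame of inner_can_center between -0.005 and 0.011 m and z of flask_2_center in the frame of inner_can_center between -0.005 and 0.011 m and z of flask_3_center in the frame of inner_can_center between -0.005 and 0.011 m), for 0.2 s.
At the end, for the whole second after the job is handed in: big, middle and small can nested, each home (4 mm in height, 14 mm off centre, 0.06 rad); every flask present upright (0.25 rad) on the small can's floor; lid flat on its rim (12 mm off centre, 4 mm in height, 0.05 rad); all at rest (all of step 3 and horizontal distance between lid_knob and inner_can_center below 0.012 m and z of lid_knob in the frame of inner_can_center between 0.0855 and 0.0935 m and angle between lid_knob's own z axis and vertical below 0.05 rad and linear speed of each of flask_0, flask_1, flask_2, flask_3, lid, inner_can, middle_can below 0.02 m/s); the robot touches nothing.
It fails at once if a flask falls into the small can (moves faster than 0.6 m/s inside it) ((horizontal distance between flask_0_center and inner_can_center below 0.06 m and z of flask_0_center in the frame of inner_can_center below 0.08 m and linear speed of flask_0 above 0.6 m/s) or (horizontal distance between flask_1_center and inner_can_center below 0.06 m and z of flask_1_center in the frame of inner_can_center below 0.08 m and linear speed of flask_1 above 0.6 m/s) or (horizontal distance between flask_2_center and inner_can_center below 0.06 m and z of flask_2_center in the frame of inner_can_center below 0.08 m and linear speed of flask_2 above 0.6 m/s) or (horizontal distance between flask_3_center and inner_can_center below 0.06 m and z of flask_3_center in the frame of inner_can_center below 0.08 m and linear speed of flask_3 above 0.6 m/s)).
It fails at once if a flask is pushed hard against the small can (more than 25 N between them) (contact force between any of flask_0, flask_1, flask_2, flask_3 and inner_can above 25 N).
It fails at once if a bystander is moved more than 30 mm (distance of any of timer, carton, wash_bottle from where it was at the start of the episode above 0.03 m).
Of flask_0, flask_1, flask_2, flask_3 only 2 to 4 are there at a start; the rules pass over those that are not, and their reading is None.
At some moment in a run one of lid, middle_can may be knocked a few centimetres aside while the robot is not near it.
It also fails if it takes over 210 s, if anything falls off the work surface, if the arm or the gripper's body presses on something with over 40 N, if the wrist force passes 120 N, or if a joint passes its speed limit or range.

## Working session

There is one attempt and no reset: what is moved stays moved. The work goes in short steps, each a Python script; the robot and the scene stay as the last script left them, time stands still between calls to the robot, and variables do not carry over. Pictures are saved under pics/ and viewed, at most 14 in all, crops included, and the job is handed in when it is done.

```bash
mkdir -p pics; ls
python3 - <<'E'
from bench import *
import cv2,numpy as np
s=state();print(s['time'],s['ee_pos'],s['ee_rot'],s['finger_gap'])
for n in ("top","side"):
    g=get_image(n);cv2.imwrite(f'pics/{n}0.png',g['frame']);np.savez(f'{n}0.npz',**g);print(g['camera_matrix'],g['view'])
E
```

```text
pics
0.0 [0.21670179 0.559128   0.19842048] [-2.38251319e-04  1.83837143e-01  9.82956238e-01 -9.39324861e-04] 0.08757048225154818
[[624.61685921   0.         321.40470669]
 [  0.         624.61685921 245.98328236]
 [  0.           0.           1.        ]] [[-1.72335867e-01 -9.85038187e-01  3.46563646e-04  1.21592563e-01]
 [ 7.76855707e-01 -1.35697283e-01  6.14883288e-01 -4.75496452e-01]
 [-6.05636491e-01  1.06235674e-01  7.88618046e-01 -1.76250567e+00]
 [ 0.00000000e+00  0.00000000e+00  0.00000000e+00  1.00000000e+00]]
[[594.12007128   0.         324.96976828]
 [  0.         594.12007128 231.57093565]
 [  0.           0.           1.        ]] [[ 9.83763354e-01 -1.79469716e-01  5.32538549e-04 -4.99683319e-01]
 [ 7.26559476e-02  4.00973359e-01  9.13203963e-01 -1.68156187e-01]
 [-1.64105990e-01 -8.98337902e-01  4.07502439e-01 -1.62618276e+00]
 [ 0.00000000e+00  0.00000000e+00  0.00000000e+00  1.00000000e+00]]
```

View pics/top0.png

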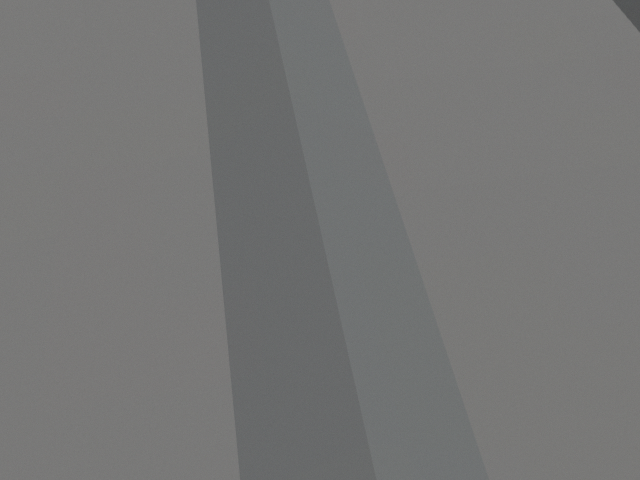

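View pics/side0.png

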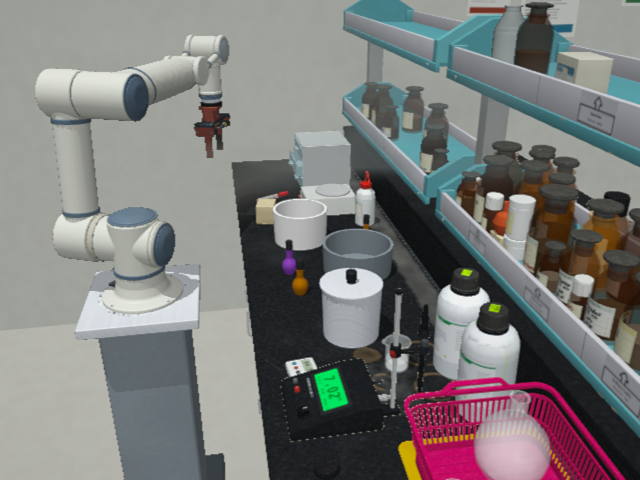

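The top camera only shows a shelf or panel. In the side view: white middle can (300,222), grey big can (358,255), lidded small can (351,305), amber flask (300,280), purple look-alike (289,258), and a possible flask hidden behind the big can (366,222). I'll locate them from depth and take a high wrist view.

```bash
cat > h.py <<'E'
from bench import *
import cv2,numpy as np
from scipy.optimize import least_squares
from scipy.spatial.transform import Rotation as R
def cloud(g,fish=False):
    K=g['camera_matrix'];v,u=np.mgrid[0:480,0:640].astype(float)
    x=(u-K[0,2])/K[0,0];y=(v-K[1,2])/K[1,1];d=g['depth'].astype(float)
    if fish:
        r=np.hypot(x,y);k=np.where(r>1e-6,np.tan(np.clip(r,0,1.5))/np.maximum(r,1e-6),1);x=x*k;y=y*k
    c=np.stack([x*d,-y*d,-d,np.ones_like(d)],-1)
    P=(c@np.linalg.inv(g['view']).T)[...,:3];P[d<=0]=np.nan;return P
def quat(yaw): # tool down, closing line at angle yaw from world x axis... tool y = (cos yaw, sin yaw)
    y=np.array([np.cos(yaw),np.sin(yaw),0]);z=np.array([0,0,-1.]);x=np.cross(y,z)
    q=R.from_matrix(np.stack([x,y,z],1)).as_quat();return [q[3],q[0],q[1],q[2]]
def circ(xy,r=None):
    c0=np.median(xy,0)
    f=(lambda p:np.hypot(*(xy-p[:2]).T)-(p[2] if r is None else r))
    s=least_squares(f,[*c0,r or .08],loss='soft_l1',f_scale=.002);return s.x,np.sqrt(np.mean(s.fun**2))
def wrist(name):
    g=get_image('wrist');cv2.imwrite(f'pics/{name}.png',g['frame']);np.savez(f'{name}.npz',**g);return g
def px(g,p):
    K=g['camera_matrix'];c=g['view']@[*p,1];return K[0,2]+K[0,0]*c[0]/-c[2],K[1,2]-K[1,1]*c[1]/-c[2]
E
cat > a.py <<'E'
from h import *
g=dict(np.load('side0.npz'));P=cloud(g)
for n,(u,v) in dict(amber=(300,285),purple=(289,265),stop=(300,268),hid=(366,222),lid=(340,285),knob=(351,275),mid=(300,240),midrim=(280,207),big=(358,270),wash=(365,210),carton=(265,215),timer=(300,366),shelf=(450,190),shelf2=(470,210),floor=(270,300),scale=(330,400)).items(): print(n,np.round(P[v,u],3))
# points by height
for n,(u0,u1,v0,v1,z0,z1) in dict(mid=(268,332,195,222,.106,.112),big=(318,398,225,262,.081,.087),lid=(315,388,265,300,.137,.145)).items():
    Q=P[v0:v1,u0:u1].reshape(-1,3);m=(Q[:,2]>z0)&(Q[:,2]<z1);Q=Q[m];print(n,len(Q),circ(Q[:,:2]))
t=dict(np.load('top0.npz'));print(np.nanmin(cloud(t).reshape(-1,3),0),np.nanmax(cloud(t).reshape(-1,3),0))
for xy in ((.4,0.15),(.45,.2)):
  for y in(0,1,2,3): print(xy,y,inverse_kinematics([*xy,.38],quat(y*.785)))
E
python3 a.py
```

```text
amber [ 0.424 -0.084  0.029]
purple [0.408 0.029 0.034]
stop [ 0.425 -0.084  0.081]
hid [0.673 0.184 0.083]
lid [ 0.488 -0.302  0.142]
knob [ 0.515 -0.296  0.163]
mid [0.463 0.19  0.035]
midrim [0.418 0.328 0.095]
big [ 0.548 -0.229  0.138]
wash [0.707 0.336 0.061]
carton [0.374 0.418 0.033]
timer [ 0.375 -0.423  0.018]
shelf [ 0.805 -0.141  0.298]
shelf2 [ 0.82  -0.238  0.28 ]
floor [ 0.34  -0.103  0.002]
scale [ 0.411 -0.583  0.051]
mid 224 (array([0.47288732, 0.26938208, 0.08306837]), np.float64(0.004158312125844384))
big 352 (array([0.6084895 , 0.03441695, 0.09824994]), np.float64(0.003894766335507116))
lid 1411 (array([ 0.51555237, -0.28821698,  0.05475065]), np.float64(0.017189555060494632))
[-0.66517107  0.17919194  1.6261646 ] [-0.57810384  0.27669105  1.63699041]
(0.4, 0.15) 0 [ 2.79098428e-01 -2.45429308e-01  1.21926453e+00 -4.44089210e-16
  2.16775743e+00  2.79098428e-01]
(0.4, 0.15) 1 [ 2.79098428e-01 -2.45429308e-01  1.21926453e+00 -4.44089210e-16
  2.16775743e+00 -5.05901572e-01]
(0.4, 0.15) 2 [ 2.79098428e-01 -2.45429308e-01  1.21926453e+00 -4.44089210e-16
  2.16775743e+00 -1.29090157e+00]
(0.4, 0.15) 3 [ 2.79098428e-01 -2.45429308e-01  1.21926453e+00 -4.44089210e-16
  2.16775743e+00 -2.07590157e+00]
(0.45, 0.2) 0 [ 3.49125817e-01 -7.93069816e-02  1.07241443e+00 -4.44089210e-16
  2.14848521e+00  3.49125817e-01]
(0.45, 0.2) 1 [ 3.49125817e-01 -7.93069816e-02  1.07241443e+00 -4.44089210e-16
  2.14848521e+00 -4.35874183e-01]
(0.45, 0.2) 2 [ 3.49125817e-01 -7.93069816e-02  1.07241443e+00 -4.44089210e-16
  2.14848521e+00 -1.22087418e+00]
(0.45, 0.2) 3 [ 3.49125817e-01 -7.93069816e-02  1.07241443e+00 -4.44089210e-16
  2.14848521e+00 -2.00587418e+00]
```

Run:
```python
from h import *
ims=[]
for i,p in enumerate([(.47,.1,.42),(.44,-.2,.42)]):
    move_to(p,quat(np.pi/2)); g=wrist(f'w{i}'); ims.append(g['frame']); print(g['camera_matrix'][0],np.linalg.inv(g['view'])[:3].round(3))
cv2.imwrite('pics/w01.png',cv2.resize(np.vstack(ims),(600,900))[:, :]) 
cv2.imwrite('pics/w01.png',cv2.resize(np.hstack(ims),(800,300)))
print(state()['time'])
```

```text
[371.64829954   0.         314.90349614] [[-0.    -0.962 -0.273  0.395]
 [ 1.    -0.    -0.001  0.1  ]
 [ 0.001 -0.273  0.962  0.604]]
[371.64829954   0.         314.90349614] [[-0.001 -0.962 -0.275  0.365]
 [ 1.    -0.    -0.001 -0.2  ]
 [ 0.001 -0.275  0.962  0.604]]
3.4083
```

View pics/w0.png

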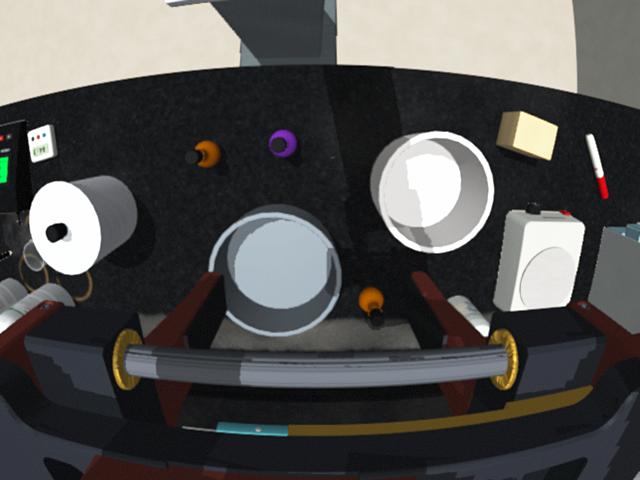

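View pics/w1.png

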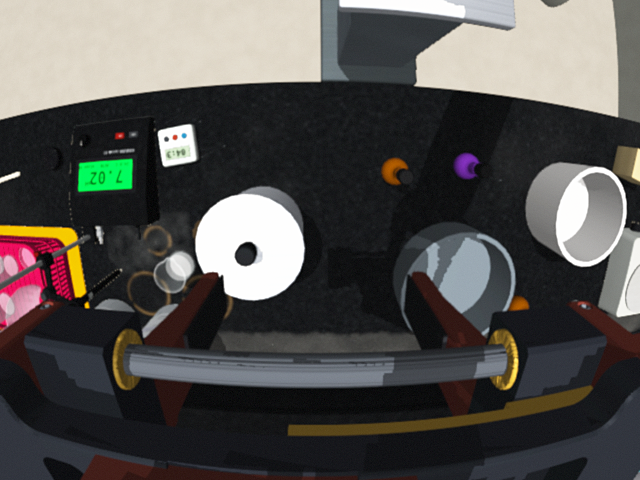

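Wrist views: w0 shows amber flasks at (207,153) and (371,300), the purple look-alike at (283,143), the big can at (275,272), the middle can at (432,190) and the lidded can at (80,225). In w1 the knob is at (246,254). So there are two amber flasks. I'll fit positions from wrist depth.

```bash
cat >> h.py <<'E'
def ring(P,c,z0,z1,rad=.12,r=None):
    Q=P.reshape(-1,3);m=(Q[:,2]>z0)&(Q[:,2]<z1)&(np.hypot(Q[:,0]-c[0],Q[:,1]-c[1])<rad);Q=Q[m]
    if len(Q)<8: return len(Q)
    f,e=circ(Q[:,:2],r);return len(Q),f.round(4),round(e,4),np.median(Q[:,2]).round(4)
E
python3 - <<'E'
from h import *
for n in('w0','w1'):
    g=dict(np.load(n+'.npz'));P=cloud(g,True);print(n)
    print('mid',ring(P,(.473,.269),.107,.114));print('big',ring(P,(.608,.034),.082,.089))
    for nm,c,z0,z1,r in (('lid',(.51,-.29),.137,.15,.09),('knob',(.51,-.29),.165,.185,.03)):
        Q=P.reshape(-1,3);m=(Q[:,2]>z0)&(Q[:,2]<z1)&(np.hypot(Q[:,0]-c[0],Q[:,1]-c[1])<r);Q=Q[m]
        if len(Q): print(nm,len(Q),((Q.min(0)+Q.max(0))/2).round(4),np.ptp(Q,0).round(4))
    F=g['frame'].astype(int);am=(F[...,2]>F[...,0]+70)&(F[...,2]>F[...,1]+40)&(F[...,1]>50)
    k,l,st,ce=cv2.connectedComponentsWithStats(am.astype(np.uint8))
    for i in range(1,k):
        if st[i,4]>60:
            Q=P[l==i];Q=Q[Q[:,2]>0.004];print(ce[i].round(),st[i,4],np.nanmedian(Q,0).round(4),np.nanmax(Q,0).round(3))
    for (u,v) in ([(207,153),(191,156),(371,298),(376,318),(279,146)] if n=='w0' else [(394,170),(404,177)]): print(u,v,P[v,u].round(3))
E
```

```text
w0
mid (1928, array([0.473 , 0.2725, 0.0824]), np.float64(0.0024), np.float64(0.109))
big (1718, array([0.6082, 0.0377, 0.0982]), np.float64(0.0024), np.float64(0.084))
lid 4725 [ 0.5155 -0.2877  0.1433] [0.1472 0.1472 0.0126]
knob 200 [ 0.5149 -0.287   0.1686] [0.0257 0.0275 0.0072]
[207. 152.] 337 [ 0.4177 -0.0645  0.0384] [ 0.442 -0.053  0.082]
[370. 299.] 382 [0.6644 0.1919 0.038 ] [0.69  0.216 0.074]
207 153 [ 0.421 -0.065  0.047]
191 156 [ 0.421 -0.072  0.102]
371 298 [0.661 0.194 0.045]
376 318 [0.669 0.194 0.101]
279 146 [0.412 0.052 0.102]
w1
mid (1051, array([0.4732, 0.2715, 0.0824]), np.float64(0.0026), np.float64(0.1092))
big (1057, array([0.6088, 0.036 , 0.0987]), np.float64(0.0024), np.float64(0.0842))
lid 8199 [ 0.5156 -0.2888  0.1434] [0.1462 0.1475 0.0129]
knob 353 [ 0.5154 -0.2877  0.1686] [0.0267 0.0281 0.0071]
[392. 169.] 371 [ 0.4159 -0.0817  0.0378] [ 0.441 -0.056  0.09 ]
[ 41. 233.] 895 [ 0.5295 -0.7579  0.0047] [ 0.555 -0.611  0.105]
[ 76. 270.] 553 [ 0.6063 -0.6866  0.0047] [ 0.666 -0.56   0.164]
[ 24. 257.] 103 [ 0.5793 -0.8298  0.0145] [ 0.609 -0.611  0.222]
[519. 304.] 180 [0.6619 0.1898 0.0357] [0.676 0.213 0.527]
394 170 [ 0.418 -0.081  0.055]
404 177 [ 0.423 -0.076  0.102]
```

```bash
cat >> h.py <<'E'
def upto(x,y,z,yaw): move_to([x,y,z],quat(yaw))
def look(name,c,z0,z1,rad=.12,r=None):
    g=wrist(name);return ring(cloud(g,True),c,z0,z1,rad,r)
E
python3 - <<'E'
from h import *
# wash bottle tall parts
P=cloud(dict(np.load('side0.npz'))).reshape(-1,3)
m=(P[:,2]>.13)&(P[:,2]<.21)&(abs(P[:,0]-.7)<.07)&(P[:,1]>.25)&(P[:,1]<.42);Q=P[m];print('wash',len(Q),Q.min(0),Q.max(0))
upto(.43,.22,.38,0)
r=look('w2',(.473,.272),.107,.114);print(r)
c=r[1][:2]; x=c[0]-.0828
upto(x,c[1],.2,0); move_l([x,c[1],.110-.018],speed=.1); close(); s=state();print(s['finger_gap'],s['finger_force'],s['ft_force'])
move_l([x,c[1],.26],speed=.1); s=state();print(s['finger_gap'],s['ft_force'],s['moment'],s['time'])
g=get_image('side');cv2.imwrite('pics/s1.png',g['frame'][120:420,180:580])
E
```

```text
wash 112 [0.69358504 0.30655778 0.13071474] [0.73299627 0.37875918 0.19648104]
(2585, array([0.4731, 0.2731, 0.0823]), np.float64(0.0023), np.float64(0.1089))
0.00033559483596467784 0.0 [ 0.21609922  0.53208052 -0.05740008]
0.0008843250332082165 [-0.27409909 -1.07228728 -0.53254647] [-0.04688886  0.01794556  0.00323451] 10.775
```

View pics/s1.png

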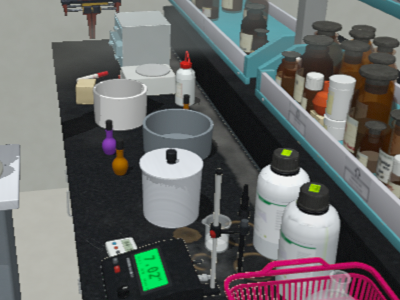

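The grasp closed on nothing. The crop shows the middle can still in place and the gripper far off at the top left. I'll check where the tool is.

Run:
```python
from h import *
s=state();print(s['ee_pos'],s['ee_rot'],s['joint_pos'],s['finger_gap'])
g=wrist('w3');print(np.linalg.inv(g['view'])[:3].round(3))
```

```text
[0.39015279 0.27299073 0.25935652] [-1.29725558e-04  7.07128387e-01  7.07084968e-01 -5.24473104e-04] [ 5.39066206e-01 -2.17889203e-01  1.42014211e+00 -4.43062928e-06
  1.94042030e+00  5.39126011e-01] 0.0002381785155336887
[[ 1.     0.001  0.     0.39 ]
 [-0.001  0.962  0.273  0.347]
 [ 0.    -0.273  0.962  0.443]]
```

View pics/w3.png

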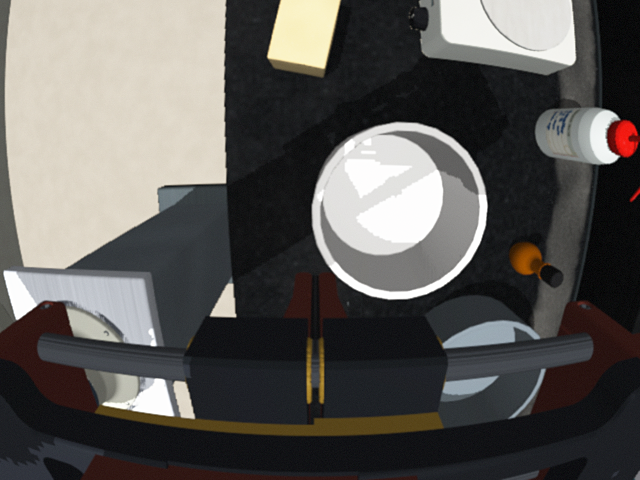

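The tool is where I commanded it. The middle can is at (400,210) in the wrist view and the closed fingers are at (315,285). I'll refit the can's position.

Run:
```python
from h import *
g=dict(np.load('w3.npz'));P=cloud(g,True)
print(ring(P,(.473,.272),.107,.114),ring(P,(.473,.272),.10,.12,.15)); print(P[285,315],P[300,306],P[125,400],P[210,313],P[295,400],P[210,487])
g=get_image('side');P=cloud(g);Q=P[195:222,262:340].reshape(-1,3);Q=Q[(Q[:,2]>.106)&(Q[:,2]<.112)];print(len(Q),circ(Q[:,:2]))
print(state()['ft_force'])
```

```text
(4161, array([0.4726, 0.2733, 0.0823]), np.float64(0.0023), np.float64(0.1089)) (5103, array([0.472 , 0.2738, 0.0815]), np.float64(0.0025), np.float64(0.1087))
[0.38972195 0.28247088 0.293637  ] [0.38618494 0.28369604 0.31138296] [0.4662598  0.35644569 0.10997934] [0.38793731 0.27729907 0.10912441] [0.4754039  0.19050268 0.10867374] [ 0.61589832  0.25668211 -0.00100367]
217 (array([0.47270868, 0.26962448, 0.08255693]), np.float64(0.004064433581465472))
[-1.10269308 -0.0285187  -0.57513214]
```

Run:
```python
from h import *
gripper_open();c=(.4726,.2731);x=c[0]-.0828
print(state()['finger_gap'])
move_l([x,c[1],.092],speed=.1);s=state();print(s['ee_pos'],s['finger_gap'],s['ft_force'],tcp_to_tips)
g=get_image('side');cv2.imwrite('pics/s2.png',cv2.resize(g['frame'][150:260,220:380],(800,550)))
close();s=state();print(s['ee_pos'],s['finger_gap'],s['finger_force'],s['ft_force'])
```

```text
0.08755535383907906
[0.39011933 0.27329513 0.09268426] 0.08767499212528844 [-0.09630204 -0.24056121 -0.21653212] 0.008
[0.38979427 0.27310575 0.09200323] 0.0006758950964194151 0.0 [ 0.30876484 -0.86679185 -0.1706999 ]
```

View pics/s2.png

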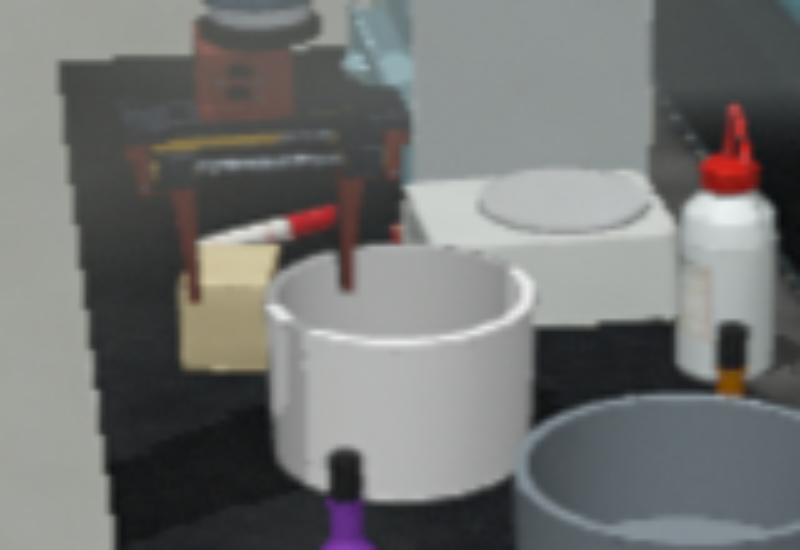

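Run:
```python
from h import *
gripper_open()
g=get_image('side');p=state()['ee_pos'];P=cloud(g)
for dx in(-.05,.05):
  for z in(.084,.1,.11,.13): print(dx,z,[round(t,1) for t in px(g,(p[0]+dx,p[1],z))])
F=g['frame'].astype(int)
for u0,u1 in((250,264),(284,296)):
  for v in range(196,216):
    print(v,[(tuple(F[v,u]),P[v,u].round(3).tolist()) for u in range(u0,u1) if F[v,u,2]>1.5*F[v,u,1] and F[v,u,2]>40][:2])
```

```text
-0.05 0.084 [np.float64(257.7), np.float64(218.2)]
-0.05 0.1 [np.float64(257.5), np.float64(213.5)]
-0.05 0.11 [np.float64(257.3), np.float64(210.6)]
-0.05 0.13 [np.float64(257.0), np.float64(204.7)]
0.05 0.084 [np.float64(288.9), np.float64(216.0)]
0.05 0.1 [np.float64(288.8), np.float64(211.4)]
0.05 0.11 [np.float64(288.7), np.float64(208.5)]
0.05 0.13 [np.float64(288.5), np.float64(202.7)]
196 []
197 [((np.int64(56), np.int64(61), np.int64(93)), [0.341, 0.267, 0.158])]
198 [((np.int64(55), np.int64(60), np.int64(93)), [0.34, 0.262, 0.157])]
199 [((np.int64(53), np.int64(59), np.int64(91)), [0.34, 0.262, 0.153])]
200 [((np.int64(53), np.int64(58), np.int64(92)), [0.34, 0.263, 0.15]), ((np.int64(53), np.int64(61), np.int64(92)), [0.343, 0.262, 0.15])]
201 [((np.int64(52), np.int64(56), np.int64(87)), [0.34, 0.266, 0.145]), ((np.int64(54), np.int64(60), np.int64(91)), [0.343, 0.266, 0.145])]
202 [((np.int64(49), np.int64(53), np.int64(82)), [0.339, 0.257, 0.145])]
203 [((np.int64(50), np.int64(57), np.int64(88)), [0.343, 0.264, 0.139])]
204 [((np.int64(49), np.int64(56), np.int64(89)
[... 1016 characters left out ...]
nt64(44), np.int64(46), np.int64(72)), [0.437, 0.259, 0.145]), ((np.int64(49), np.int64(55), np.int64(90)), [0.44, 0.262, 0.143])]
201 [((np.int64(52), np.int64(56), np.int64(89)), [0.44, 0.257, 0.142])]
202 [((np.int64(53), np.int64(57), np.int64(91)), [0.439, 0.253, 0.14])]
203 [((np.int64(50), np.int64(56), np.int64(89)), [0.439, 0.255, 0.136])]
204 [((np.int64(46), np.int64(50), np.int64(88)), [0.439, 0.252, 0.134])]
205 [((np.int64(44), np.int64(49), np.int64(87)), [0.44, 0.264, 0.126])]
206 [((np.int64(42), np.int64(48), np.int64(86)), [0.44, 0.264, 0.122])]
207 [((np.int64(47), np.int64(51), np.int64(86)), [0.439, 0.254, 0.123])]
208 []
209 []
210 []
211 []
212 []
213 []
214 []
215 []
```

The visible tips end at about z = 0.113 m, while the reported TCP is 0.092 m. So the tips are about 21 mm above the reported TCP, not 8 mm below it. To measure the real offset, I'll move to a clear spot and touch the bench gently.

Run:
```python
from h import *
p=state()['ee_pos'];move_l([p[0],p[1],.2]);close()
upto(.36,.16,.10,0);f0=np.array(state()['ft_force'])
z=.04
move_l([.36,.16,z],speed=.1)
while z>-.04:
    z-=.002;move_l([.36,.16,z],speed=.02);s=state();f=np.array(s['ft_force'])-f0
    if abs(f[2])>3: break
print(z,s['ee_pos'],f); g=wrist('w4')
gs=get_image('side');print([round(t) for t in px(gs,(.36,.16,0))]);move_l([.36,.16,.1])
```

```text
-0.020000000000000025 [ 0.36075971  0.16014591 -0.01895818] [-3.14592749 -2.19948288  5.35717165]
[268, 257]
```

Contact came at a reported TCP z of −0.019, so the true tool point is about 27.5 mm above the reported one. All my commands will use that correction. Now the middle can, for real.

```bash
cat >> h.py <<'E'
DZ=-.0275  # reported TCP sits 27.5 mm below the documented one (touch test)
def J(x,y,z,yaw): move_to([x,y,z+DZ],quat(yaw))
def L(x,y,z,speed=.1): move_l([x,y,z+DZ],speed=speed)
def st(t=''): s=state();print(t,np.round(s['ee_pos'],4),round(s['finger_gap'],4),np.round(s['finger_force'],1),np.round(s['ft_force'],1),round(s['time'],1))
E
python3 - <<'E'
from h import *
gripper_open();J(.41,.22,.33,0)
r=look('w5',(.473,.272),.107,.114);print(r)
c=r[1][:2];x=c[0]-.0828
J(x,c[1],.2,0);L(x,c[1],.092);close();st('grip')
L(x,c[1],.25);st('up')
print(look('w6',(.473,.272),.24,.29,.14))
E
```

```text
(2526, array([0.5132, 0.2422, 0.082 ]), np.float64(0.0023), np.float64(0.1089))
grip [0.431  0.2426 0.0651] 0.008 29.6 [1.1 1.3 1.6] 34.5
up [0.4302 0.2421 0.2217] 0.0079 29.8 [ 0.1  0.1 -2.3] 36.2
(19569, array([0.5096, 0.241 , 0.0808]), np.float64(0.0038), np.float64(0.2618))
```

View pics/w6.png

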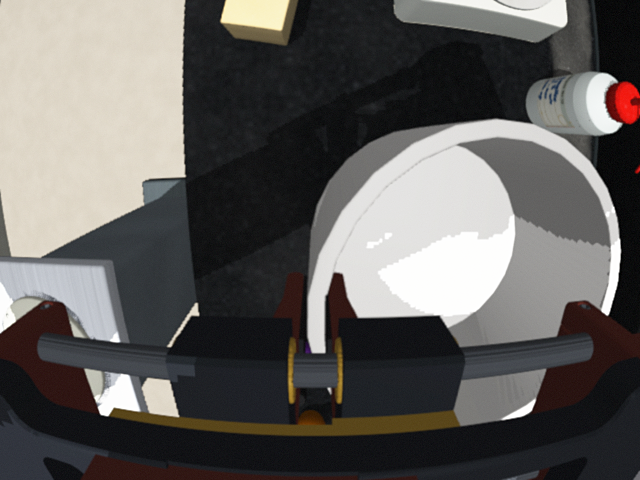

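The knock had already happened: the middle can had shifted about 5 cm, and the re-look caught it. The picture shows its wall pinched at (318,310). Now I'll place it in the big can.

Run:
```python
from h import *
x,y=.6085-.0828,.037
move_l([.45,.2,.25+DZ],speed=.15);L(x,y,.25,.15);g=wrist('w7');print(ring(cloud(g,True),(.6085,.037),.255,.28,.12))
L(x,y,.13,.08);st()
for z in(.12,.112,.106,.102,.0995,.098): 
    L(x,y,z,.05);f=state()['ft_force'];print(z,np.round(f,1))
    if f[2]>8: break
gripper_open();L(x,y,.25,.12)
J(.5,.037,.36,0);print(look('w8',(.6085,.037),.109,.122,.12))
P=cloud(dict(np.load('w8.npz')),True);print(ring(P,(.6085,.037),.08,.088,.13));st()
```

```text
(13556, array([0.6059, 0.0366, 0.0811]), np.float64(0.0035), np.float64(0.2647))
 [0.526  0.037  0.1032] 0.008 29.8 [ 0.5  0.3 -1.4] 39.7
0.12 [ 0.2 -1.3 -0.8]
0.112 [ 0.3 -0.6 -1.1]
0.106 [-0.2  0.4 -1.3]
0.102 [ 0.6 -0.4  0.1]
0.0995 [-0.5 -0.7  1. ]
0.098 [-1.6  1.1  3.4]
(3183, array([0.6065, 0.0353, 0.082 ]), np.float64(0.0024), np.float64(0.1138))
(2849, array([0.6055, 0.0408, 0.0952]), np.float64(0.0074), np.float64(0.0839))
 [0.5    0.037  0.3313] 0.0878 0.0 [-0.5  0.1 -0.3] 44.7
```

The middle can is home: rim at 0.114 m, 2–3 mm off centre. Next is the lid.

Run:
```python
from h import *
def knob(name,c,z0,z1):
    P=cloud(wrist(name),True).reshape(-1,3);m=(P[:,2]>z0)&(P[:,2]<z1)&(np.hypot(P[:,0]-c[0],P[:,1]-c[1])<.03);Q=P[m];print(len(Q),Q.max(0)-Q.min(0),np.median(Q,0));return (Q.min(0)+Q.max(0))/2
yaw=np.pi/2
J(.47,-.25,.38,yaw);k=knob('w9',(.5155,-.288),.166,.185);print(k)
x,y=k[:2];J(x,y,.25,yaw);L(x,y,.155);close();st('grip')
L(x,y,.25);st('up');L(.45,.0,.30,.2);L(.45,.23,.25,.2);L(.45,.23,.06,.12)
for z in(.04,.034,.030,.0285):
    L(.45,.23,z,.04);f=state()['ft_force'];print(z,np.round(f,1))
    if f[2]>6: break
gripper_open();L(.45,.23,.2,.15)
J(.42,.23,.36,yaw);print('lid',knob('w10',(.45,.23),.028,.055));st()
```

```text
516 [0.02616079 0.0266006  0.0059401 ] [ 0.51435845 -0.2882321   0.16946257]
[ 0.51507631 -0.28824565  0.16901655]
grip [ 0.5151 -0.2883  0.1275] 0.0274 30.0 [0.  0.6 0. ] 49.3
up [ 0.5148 -0.2881  0.2215] 0.0273 30.0 [ 0.4  0.6 -1.4] 50.4
0.04 [ 0.1 -0.2 -1.2]
0.034 [-1.  -0.  -1.8]
0.03 [ 0.4  0.6 -1.3]
0.0285 [ 0.   0.1 -0.8]
373 [0.02657926 0.02782833 0.01705357] [0.44878646 0.2294679  0.04272024]
lid [0.4494871  0.2301524  0.03660604]
 [0.42   0.2299 0.3295] 0.0879 0.0 [-0.9 -0.2 -1. ] 59.6
```

View pics/w10.png

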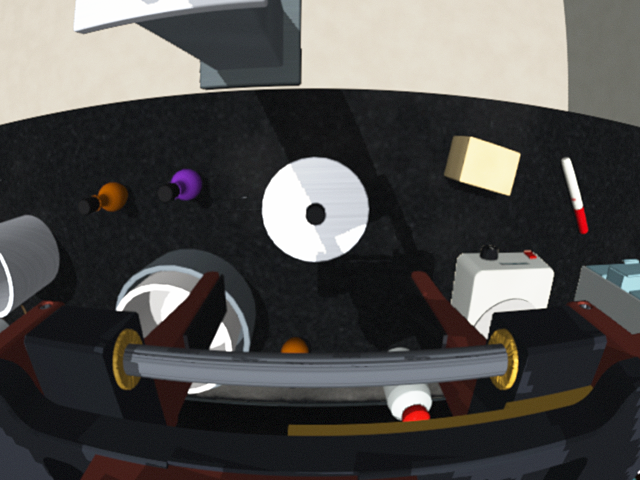

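The lid lies flat at (316,213) on the bench, at (0.4495, 0.230). Now the small can.

Run:
```python
from h import *
J(.44,-.25,.38,0);r=look('w11',(.515,-.288),.131,.139,.1);print(r)
c=r[1][:2];R0=.0668;x=c[0]-R0
J(x,c[1],.25,0);L(x,c[1],.117);close();st('grip');L(x,c[1],.27);st('up')
x,y=.607-R0,.036
L(.45,-.12,.30,.2);L(x,y,.29,.2);print(look('w12',(.607,.036),.295,.32,.1))
L(x,y,.16,.1);st()
for z in(.148,.140,.135,.1315,.129,.128):
    L(x,y,z,.05);f=state()['ft_force'];print(z,np.round(f,1))
    if f[2]>8: break
gripper_open();L(x,y,.27,.12)
J(.5,.037,.38,0);print(look('w13',(.607,.037),.140,.15,.1))
P=cloud(dict(np.load('w13.npz')),True);print(ring(P,(.607,.037),.109,.1195,.12));st()
F=np.load('w13.npz')['frame']
```

```text
(2357, array([ 0.5174, -0.2863,  0.0664]), np.float64(0.0024), np.float64(0.1338))
grip [ 0.451  -0.2864  0.0898] 0.0087 29.4 [ 1.4 -0.1 -0.3] 64.7
up [ 0.4504 -0.2862  0.2417] 0.0085 29.5 [-0.1 -0.4 -1.1] 66.3
(13409, array([0.6043, 0.0356, 0.0655]), np.float64(0.0035), np.float64(0.3051))
 [0.5407 0.036  0.1335] 0.0082 29.5 [ 0.1 -0.  -1.1] 69.9
0.148 [-0.7  0.1 -2.4]
0.14 [ 1.1  0.4 -2.4]
0.135 [-0.5 -0.8 -1.9]
0.1315 [-0.   0.3 -1.2]
0.129 [ 0.8 -0.1 -1.2]
0.128 [-1.9  0.2  1.8]
(2649, array([0.6045, 0.036 , 0.0663]), np.float64(0.0024), np.float64(0.1438))
(3006, array([0.6061, 0.0355, 0.0813]), np.float64(0.0088), np.float64(0.1139))
 [0.5001 0.037  0.3512] 0.0881 0.0 [ 0.9  0.4 -1.1] 74.8
```

View pics/w13.png

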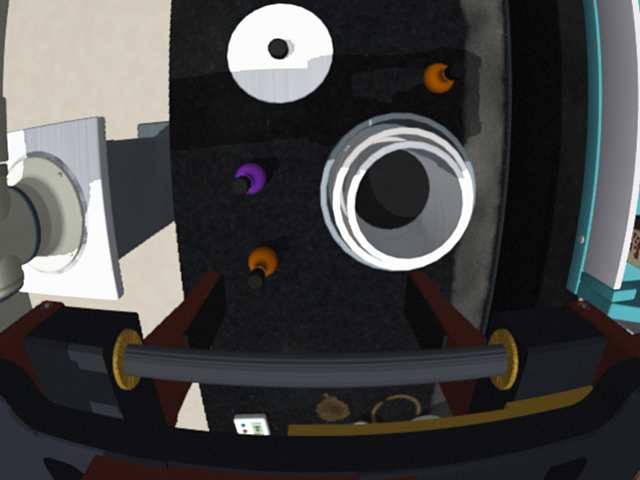

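All three cans are nested: rims at 0.144 and 0.114 m, 1–2 mm off centre. I'll refine the stopper centres and move flask A at (262,262) in that view, then flask B at (440,78).

```bash
cat >> h.py <<'E'
def stopper(name,c):
    P=cloud(wrist(name),True).reshape(-1,3);m=(P[:,2]>.098)&(P[:,2]<.106)&(np.hypot(P[:,0]-c[0],P[:,1]-c[1])<.025);Q=P[m];k=(Q.min(0)+Q.max(0))/2;print('stopper',len(Q),np.ptp(Q,0).round(4),k.round(4));return k[:2]
def place(x,y,z0):
    L(x,y,.27,.15);L(x,y,.15,.08)
    for z in(.135,.127,.123,.1205,.1195,.119):
        L(x,y,z,.03);f=np.array(state()['ft_force'])-z0;print(z,np.round(f,1))
        if f[2]>2.5: break
    hold(.2)
E
python3 - <<'E'
from h import *
yaw=np.pi/2;C=(.605,.036)
J(.40,-.0735,.30,yaw);a=stopper('w14',(.4215,-.0735))
x,y=a[0]+.007,a[1];J(x,y,.2,yaw);L(x,y,.089,.08);close();st('grip');L(x,y,.27,.1);st('up')
f0=np.array(state()['ft_force'])
L(C[0]-.0155,C[1],.27,.15);f0=np.array(state()['ft_force']);place(C[0]-.0155,C[1],f0)
gripper_open();st('open');L(C[0]-.0155,C[1],.27,.08)
J(.49,.037,.40,yaw);wrist('w15');P=cloud(dict(np.load('w15.npz')),True);print(ring(P,(.607,.037),.140,.15,.1))
Q=P.reshape(-1,3);m=(Q[:,2]>.125)&(Q[:,2]<.136)&(np.hypot(Q[:,0]-C[0]+.0225,Q[:,1]-C[1])<.03);Q=Q[m];print(len(Q),((Q.min(0)+Q.max(0))/2).round(4),np.ptp(Q,0));st()
E
```

```text
stopper 352 [0.0205 0.0209 0.0051] [ 0.4222 -0.0732  0.1008]
grip [ 0.4292 -0.0732  0.0615] 0.0209 30.0 [0.7 0.8 0.9] 79.5
up [ 0.429  -0.0732  0.2419] 0.0214 30.0 [-0.6 -0.1 -0.7] 81.5
0.135 [ 0.1 -0.  -1.3]
0.127 [-0.3  0.3 -0.5]
0.123 [ 0.2  0.4 -1.5]
0.1205 [-0.8  0.2 -0.5]
0.1195 [ 0.3  0.6 -0.3]
0.119 [-0.1  0.5 -0.6]
open [0.5895 0.036  0.0915] 0.088 0.0 [-0.8  0.5 -0. ] 88.2
(2216, array([0.6042, 0.0354, 0.0664]), np.float64(0.0025), np.float64(0.1439))
236 [0.5826 0.036  0.1293] [0.02048073 0.02094486 0.00839161]
 [0.4907 0.037  0.3697] 0.0876 0.0 [-0.3 -0.5 -0.3] 91.0
```

View pics/w15.png

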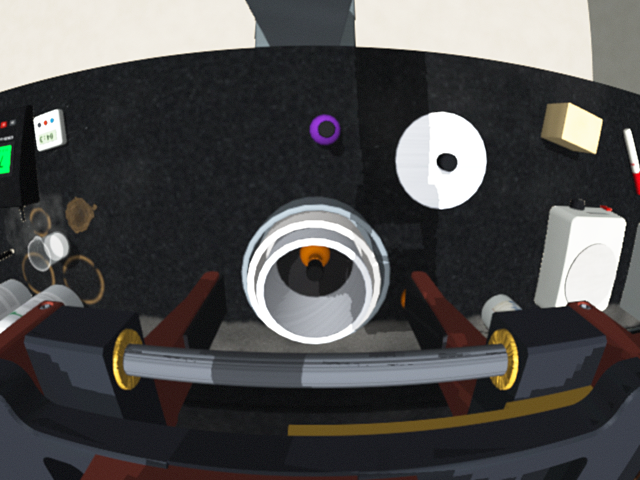

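Flask 1 stands upright at (313,257) in the small can, nothing has shifted and no other amber flask is in view. Now flask B.

Run:
```python
from h import *
yaw=np.pi/2;C=(.605,.036)
J(.60,.19,.30,yaw);a=stopper('w16',(.67,.193))
x,y=a[0]-.007,a[1];J(x,y,.22,yaw);L(x,y,.089,.08);close();st('grip');L(x,y,.27,.1);st('up')
X=.6278-.007
L(X,C[1],.27,.15);place(X,C[1],np.array(state()['ft_force']))
gripper_open();st('open');L(X,C[1],.27,.08)
J(.49,.037,.40,yaw);wrist('w17');P=cloud(dict(np.load('w17.npz')),True);print(ring(P,(.607,.037),.140,.15,.1))
for q in(.5826,.6278):
    Q=P.reshape(-1,3);m=(Q[:,2]>.125)&(Q[:,2]<.136)&(np.hypot(Q[:,0]-q,Q[:,1]-C[1])<.018);Q=Q[m];print(len(Q),((Q.min(0)+Q.max(0))/2).round(4),np.ptp(Q,0),Q[:,2].max())
st()
```

```text
stopper 315 [0.0216 0.0208 0.0049] [0.6733 0.1971 0.1006]
grip [0.6663 0.1971 0.0615] 0.0213 30.0 [-0.6  1.   0.2] 95.2
up [0.6662 0.197  0.2417] 0.0211 30.0 [ 0.4 -0.3 -0.5] 97.2
0.135 [-0.1  0.9 -0. ]
0.127 [-0.3  0.6  0.1]
0.123 [-1.3 -0.3  0.5]
0.1205 [-0.9  0.3 -0. ]
0.1195 [-0.5 -0.2  0.2]
0.119 [ 0.3  0.8 -0.4]
open [0.6208 0.036  0.0915] 0.0879 0.0 [-0.1  0.5  0.1] 103.8
(2227, array([0.6042, 0.0354, 0.0664]), np.float64(0.0025), np.float64(0.1439))
236 [0.5824 0.036  0.1292] [0.01995152 0.02098392 0.00795863] 0.1331305199440695
217 [0.6279 0.0359 0.1292] [0.02121354 0.01915567 0.00840713] 0.13342569479586053
 [0.4907 0.037  0.3699] 0.0877 0.0 [-0.4 -0.6 -0.8] 106.6
```

View pics/w17.png

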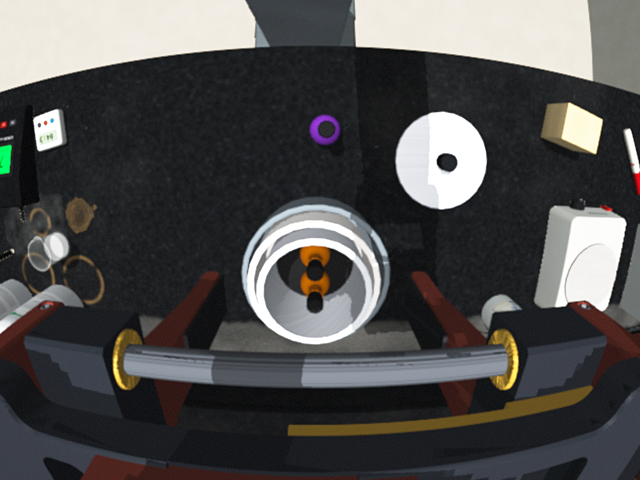

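Both flasks stand upright at (314,258) and (315,288). Now the lid goes back on.

Run:
```python
from h import *
yaw=np.pi/2
def knob(P,c,z0,z1):
    P=P.reshape(-1,3);m=(P[:,2]>z0)&(P[:,2]<z1)&(np.hypot(P[:,0]-c[0],P[:,1]-c[1])<.03);Q=P[m];k=(Q.min(0)+Q.max(0))/2;print(len(Q),np.ptp(Q,0).round(4),k.round(4));return k
J(.42,.22,.33,yaw);k=knob(cloud(wrist('w18'),True),(.4495,.23),.034,.055)
x,y=k[:2];J(x,y,.15,yaw);L(x,y,.029,.08);close();st('grip');L(x,y,.27,.12);st('up')
x,y=.605,.0355
L(x,y,.27,.15);L(x,y,.19,.1);f0=np.array(state()['ft_force'])
for z in(.18,.174,.170,.168,.167,.166,.165):
    L(x,y,z,.03);f=np.array(state()['ft_force'])-f0;print(z,np.round(f,1))
    if f[2]>2.5: break
gripper_open();hold(.2);st('open');L(x,y,.28,.1)
J(.50,.037,.40,yaw);P=cloud(wrist('w19'),True);knob(P,(.605,.0355),.172,.19)
Q=P.reshape(-1,3);d=np.hypot(Q[:,0]-.605,Q[:,1]-.0355);m=(d>.025)&(d<.075)&(Q[:,2]>.14)&(Q[:,2]<.165);Q=Q[m]
A=np.c_[Q[:,:2]-[.605,.0355],np.ones(len(Q))];print(len(Q),np.linalg.lstsq(A,Q[:,2],rcond=None)[0],((Q.min(0)+Q.max(0))/2))
g=get_image('side');cv2.imwrite('pics/s3.png',cv2.resize(g['frame'][170:330,220:440],(770,560)));st()
```

```text
404 [0.0271 0.0272 0.0112] [0.4506 0.2301 0.0396]
grip [0.4506 0.2301 0.0015] 0.0272 30.0 [-0.3 -0.8  0.1] 110.9
up [0.4505 0.23   0.2418] 0.0276 30.0 [-1.1  0.2 -1.6] 113.0
0.18 [ 0.7 -0.5  1.4]
0.174 [ 0.5  0.6 -0.8]
0.17 [0.2 0.2 0.2]
0.168 [-0.6  0.2 -0.7]
0.167 [ 0.2 -0.1  0.4]
0.166 [-0.2 -0.1 -0.3]
0.165 [-0.9 -0.6  2.5]
open [0.605  0.0355 0.1375] 0.0882 0.0 [-0.4  0.5 -0.3] 119.1
469 [0.0276 0.0269 0.0093] [0.6046 0.0354 0.1768]
9565 [0.00203788 0.00058242 0.14967964] [0.60467911 0.03475556 0.14800112]
 [0.5007 0.0369 0.3691] 0.0879 0.0 [-0.4  0.   0.2] 121.2
```

View pics/s3.png

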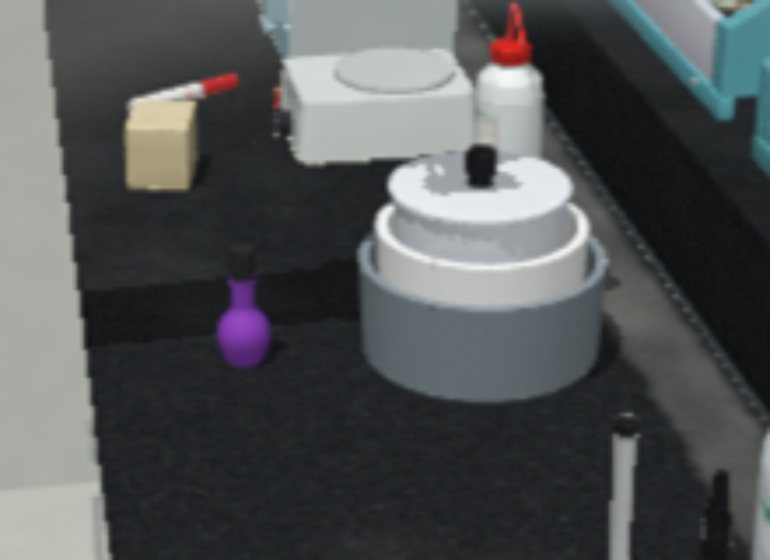

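The lid lies flat on the nest: tilt 0.002 rad, disc top at 0.150 m, knob at (481,165) and centred. The bystanders haven't moved and no flask is left on the bench, so I'm handing in.

```bash
python3 -c "
from bench import *
print(job_done())"
```

```text
the job is handed in; nothing more can be done
None
```

I handed the job in at about 121 s: cans nested, both amber flasks upright inside, lid flat, bystanders and purple flask untouched; the verdict wasn't shown, and I corrected for the reported TCP reading 27.5 mm low (found by a bench touch).

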